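# Prise open the filter-cube box with a pry blade

## Task

Take the pry blade (the flat black handle) out of the tool block, put its tip down into the notch in the top front edge of the filter-cube box and lever the snapped-shut front cover outward off its catches, so that it drops fully open. Then put the blade back in the tool block, upright and fully home in its own slot or the free one, and leave the round-handled spatula standing in the block.

Things in the scene. Friction and masses are not known exactly. Their poses are not given: they have to be found in the camera images.
- filter_box: White dust-tight box for microscope filter cubes, fixed, 110 deep (x) x 150 wide (y) x 95 mm high; origin at the centre of its underside, x to its back, z up. Its front is a grey cover, 90 mm high and 6 mm thick, hinged along its foot 12 mm above the desk and 55 mm in front of the origin, snapped shut at the top by two spring-ball catches (about 8 N at the notch to free it).
- notch (a point): Centre of the mouth of the pry notch in the box's top front edge, at the height of the box's top (95 mm). The notch is a pocket between the cover's inner face (3.75 mm in front of this point) and the box's front rail (3.75 mm behind it), 28 mm wide along the box's y and 33 mm deep, with both lips bevelled in the top 6 mm.
- cover (a joint): Hinge of the front cover: 0 shut, 1.57 rad fully open (fallen forward, level). It leaves its catches at about 0.06 rad, then falls open by itself; open, it reaches 140 mm in front of the box origin.
- tool_block: White plastic block, fixed, 50 (x) x 124 (y) x 55 mm high, on a black rubber foot; origin at the centre of its underside. Three upright slots, each 6 mm (x) x 20 mm (y) and 52 mm deep, in its top at y = -38, 0 and +38 mm on its centre line. The pry blade and the spatula stand in the two outer slots, either way round; the middle one is free.
- pry_blade: Flat pry tool, loose, 60 g, standing blade down. Origin at the centre of the underside of its steel collar (14 x 28 x 5 mm), which rests on the block's top when it is home. Above it a flat black handle 12 mm thick (x) x 22 mm wide (y), up to 75 mm above the origin; below it a steel blade 50 mm long, 14 mm wide (y), 2.5 mm thick (x), thinning to 1.5 mm at its straight tip. z points up the handle.
- pry_tip (a point): Middle of the pry blade's tip edge, 50 mm below its origin.
- spatula: Steel spatula with a round handle 9 to 12 mm thick, up to 90 mm above its origin, and a round collar of 28 mm; loose, stands in the other outer slot. Origin at the underside of the collar.

How it is judged:
By the outcome, as a careful person would: the job done as asked, in the order asked, and still so for the second after the job is handed in, with the robot touching nothing.
It also fails if it takes over 48 s, if anything falls off the work surface, if the arm or the gripper's body presses on something with over 40 N, if the wrist force passes 120 N, or if a joint passes its speed limit or range.

## Robot

A 6-joint arm with a two-finger parallel gripper is mounted at the origin on a cart in front of the work surface, level with it; the furniture and walls round the work are solid. World frame = base frame: x ahead of the robot, y to its left, z up, the work surface at z = 0. Lengths are in m, angles in rad, forces in N, time in s.
With the tool pointing down it reaches from about 0.35 to 0.725 m from the base axis. Payload 4.3 kg.
Tool frame: the origin (TCP) lies at the very end of the fingers, on their centre line; the grasp point (between the pads) lies 19 mm behind it (robot.grip_depth is the distance from the TCP to the grasp point, in m); z points along the fingers, y is the line along which they close (so a half turn about z gives the same grasp; the last joint's range is limited). The gripper opens to 85 mm and grips with 20 to 120 N. Pads are 22 mm wide; open, the fingers measure 114 mm over their backs; the gripper's body (76 mm by 85 mm) begins 54 mm behind the grasp point. The pads swing forward as they close: fully open they stand 13 mm farther back than shut.
Start: joints at [-1.31, 0.377, 0.081, 1.274, 0, 1.46], TCP at [0.208, -0.536, 0.231] pointing down, gripper open.
Joint ranges: [-2.72, 2.72], [-0.84, 1.66], [-1.02, 1.22], [-1.77, 2.12], [-1.37, 1.28], [-3.14, 3.14]. Speed limits (rad/s): [2.57, 2.57, 3.14, 3.14, 3.14, 3.14].

## Interface

Orientations are given as [roll, pitch, yaw] about the fixed x, y, z axes, in that order (R = Rz(yaw) Ry(pitch) Rx(roll)).
In Python, from plant import robot gives the robot as it stands.
- The arm moves only by the shell command python3 -m inch 'ROWS'. ROWS is JSON, a list of rows, each an object with "slide": the shift along the tool's x, y, z normalised to -1 to 1, where 1 is 400 mm, a list of three; "dr": the turn, a rotation vector about the tool's x, y, z normalised to -1 to 1, where 1 is pi rad, a list of three; "fingers": the closure, from -1 (fully open) to 1 (shut). A call has 1 to 12 rows; each row shifts and turns the commanded pose from where the row before left it, along the tool's axes as they then stand; what a row does not reach is not made up. A row lasts 1/12 s, in which the tool goes at most 41.7 mm and 7.16 degrees, less where a joint would pass 70% of its speed; a pose out of reach is approached as far as the arm can. A call with a number of a shift or a turn outside -1 to 1 is refused whole. A call with a gripper value outside its range is refused whole. The fingers move at their own pace and stop on an object; the grip force is fixed at half the most. Time passes only in rows, so rows that do not move let the fingers close. It gives the time, the measured TCP pose, the force, the opening and the grip force at its end, in the units of the state.
- robot.observe(): the state, without advancing time (a new reading comes with each control period).
- robot.get_image(name): name is "scene" or "top"; returns a dict with "image" (420x560x3 uint8, blue, green, red), "intrinsics" (3x3 intrinsics, pixels), "xyz" and "rotation" of the camera in the world. Camera axes: x right, y down, z forward; pixel columns grow to the right and rows downward; lengths in m; the calibration is good to about 2 mm. A picture is of the moment at which its call begins. There is no depth.
- robot.sign_off(): hands the job in; it is judged then, once.
The state is a dict: "t": time; "joint_positions": joint angles; "joint_vel": joint speeds; "effort": joint torques, N m; "position": TCP position; "ee_rot": TCP orientation; "ft_force": force on the tool from outside, world axes, zero at the start; "torque": the same for the moment, N m; "opening": finger opening in m; "grasp_force": force on a finger pad.
Only numpy, scipy, OpenCV 4.12 (cv2) and the standard library are available. Lean on these libraries where they do the work, as an engineer would, in place of code of your own. Each camera call takes 0.05 s, during which the arm holds its last target. There are 200 camera calls.

## Working session

There is one attempt and no reset: what is moved stays moved. The work goes in short steps, Python scripts to look and compute and a shell command to move; the robot and the scene stay as the last step left them, time stands still between calls to the robot, and variables do not carry over. Pictures are saved under pics/ and viewed, at most 10 in all, crops included, and the job is handed in when it is done.

```bash
mkdir -p pics; ls; python3 - <<'E'
from plant import robot
import cv2
for n in("scene","top"):
    d=robot.get_image(n);cv2.imwrite(f"pics/{n}0.png",d["image"]);print(n,d["intrinsics"],d["xyz"],d["rotation"])
print(robot.observe())
E
```

```text
pics
scene [[484.41596307   0.         276.53766652]
 [  0.         484.41596307 208.97493566]
 [  0.           0.           1.        ]] [0.06325048 0.69525153 0.57824646] [-2.17997932 -0.02401646 -2.43673339]
top [[430.64205661   0.         278.57400838]
 [  0.         430.64205661 211.8881893 ]
 [  0.           0.           1.        ]] [0.37065868 0.16987493 0.91197995] [-2.95069958  0.01757926 -1.59881161]
{'t': 0.1, 'joint_positions': array([-1.31031909e+00,  3.78012663e-01,  7.98177483e-02,  1.27440469e+00,
        4.84385173e-05,  1.46047841e+00]), 'joint_vel': array([-0.00061363, -0.00314631,  0.00232867, -0.00209257, -0.00074565,
       -0.00014195]), 'effort': array([ 8.41403980e-04, -4.64693999e+01,  2.70582336e+01,  1.19967177e-02,
       -1.51983127e-04, -9.11342170e-06]), 'position': array([ 0.20821966, -0.53537258,  0.23046393]), 'ee_rot': array([-3.13980567e+00, -2.46675025e-04,  3.70794890e-01]), 'ft_force': array([ 0.62678616, -0.14978405,  0.66256599]), 'torque': array([-0.0331962 ,  0.02600258,  0.08887729]), 'grasp_force': 0.0, 'opening': 0.0856210707248354}
```

View pics/top0.png

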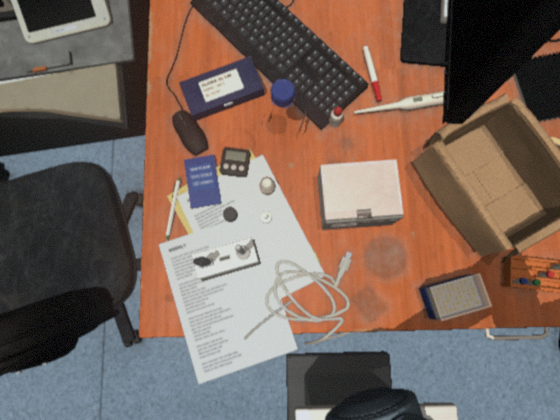

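View pics/scene0.png

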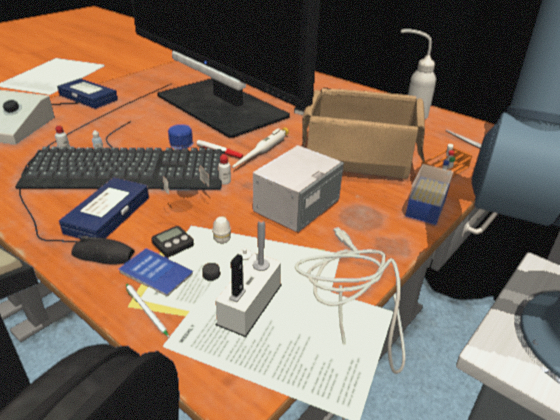

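The top view shows the blade (black) at about (205,261), the spatula at (243,249), and the box at (362,195) with its notch on the lower edge near (363,213). Next I'll zoom in to get accurate corners.

```bash
cat > h.py <<'E'
import numpy as np,cv2
from scipy.spatial.transform import Rotation as Ro
from scipy.optimize import least_squares
K={"scene":np.array([[484.416,0,276.538],[0,484.416,208.975],[0,0,1]]),"top":np.array([[430.642,0,278.574],[0,430.642,211.888],[0,0,1]])}
P={"scene":([0.06325048,0.69525153,0.57824646],[-2.17997932,-0.02401646,-2.43673339]),"top":([0.37065868,0.16987493,0.91197995],[-2.95069958,0.01757926,-1.59881161])}
def proj(n,X):
    c,r=P[n];q=(np.atleast_2d(X)-c)@Ro.from_euler("xyz",r).as_matrix()
    q=q@K[n].T;return q[:,:2]/q[:,2:]
def atz(n,uv,z):
    c,r=P[n];d=Ro.from_euler("xyz",r).as_matrix()@np.linalg.inv(K[n])@[*uv,1]
    return np.array(c)+d*(z-c[2])/d[2]
def place(p,L):
    c,s=np.cos(p[2]),np.sin(p[2]);L=np.atleast_2d(L)
    return np.c_[p[0]+c*L[:,0]-s*L[:,1],p[1]+s*L[:,0]+c*L[:,1],L[:,2]]
def fit(obs,p0):  # obs: list (cam,uv,local xyz)
    f=lambda p:np.concatenate([(proj(n,place(p,L))[0]-uv) for n,uv,L in obs])
    s=least_squares(f,p0,x_scale=[.01,.01,.1]);return s.x,s.fun.reshape(-1,2)
E
python3 - <<'E'
import cv2
from h import *
t=cv2.imread("pics/top0.png");s=cv2.imread("pics/scene0.png")
z=lambda im,x,y,w,h,k:cv2.resize(im[y:y+h,x:x+w],None,fx=k,fy=k,interpolation=cv2.INTER_CUBIC)
import numpy as np
a=np.hstack([z(t,180,225,90,65,4.4),z(t,312,152,90,65,4.4)]);b=np.hstack([z(s,205,215,90,120,2.6*1.0)]*1)
cv2.imwrite("pics/c1.png",a[:, :800])
cv2.imwrite("pics/c2.png",np.hstack([z(s,205,215,95,125,4.2),z(s,250,140,95,125,4.2)])[:, :800])
for n,uv,h in[("top",(205,261),.055),("top",(243,249),.055),("top",(363,213),.095)]:print(atz(n,uv,h))
E
```

```text
[0.44177613 0.3294012  0.055     ]
[0.46343277 0.25342196 0.055     ]
[0.52161796 0.01742156 0.095     ]
```

View pics/c1.png

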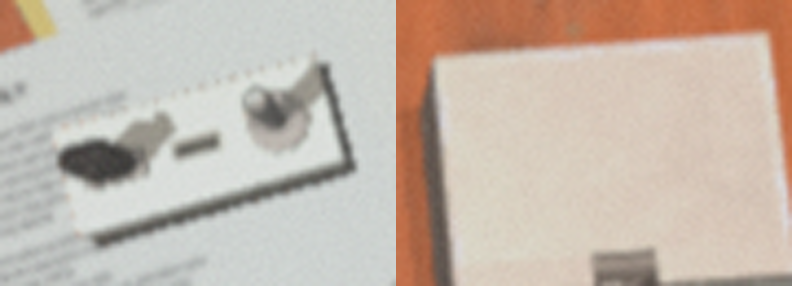

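View pics/c2.png

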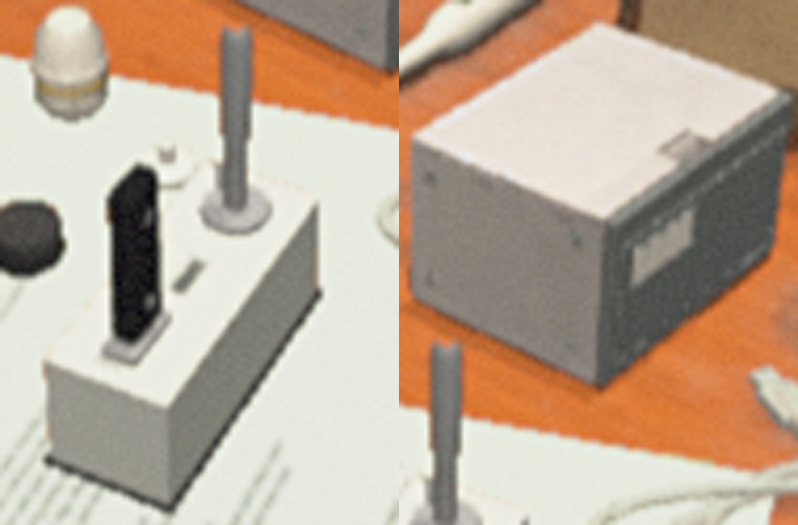

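Crop c1 shows the block's top-face corners at (57,127), (318,62), (345,163) and (88,235). The box's back corners are at (435,58) and (768,33), with the notch back edge from (593,255) to (655,250). c2 shows the same corners from the scene camera. Next I'll fit the poses and overlay them.

```bash
python3 - <<'E'
from h import *
T=lambda u,v,x,y,k:("top",np.array([(u+.5)/k-.5+x,(v+.5)/k-.5+y]))
S=lambda u,v,x,y,k:("scene",np.array([(u+.5)/k-.5+x,(v+.5)/k-.5+y]))
b=lambda u,v:T(u,v,180,225,4.4); bs=lambda u,v:S(u,v,205,215,4.2)
q=lambda u,v:T(u-396,v,312,152,4.4); qs=lambda u,v:S(u-399,v,250,140,4.2)
x,y,z=.025,.062,.055
o=[(*b(57,127),[x,y,z]),(*b(318,62),[x,-y,z]),(*b(345,163),[-x,-y,z]),(*b(88,235),[-x,y,z]),
(*bs(45,362),[x,y,z]),(*bs(167,405),[-x,y,z]),(*bs(318,205),[-x,-y,z]),
(*b(197,145),[0,0,z]),(*bs(189,275),[0,0,z])]
p,r=fit(o,[.45,.29,.2]);print("block",p,"\n",r.round(1))
X,Y,Z=.055,.075,.095
o2=[(*q(435,58),[X,Y,Z]),(*q(768,33),[X,-Y,Z]),(*qs(413,137),[X,Y,Z]),(*qs(598,22),[X,-Y,Z])]
p2,r2=fit(o2,[.57,.02,.0]);print("box",p2,"\n",r2.round(1))
def loc(p,w): 
    c,s=np.cos(p[2]),np.sin(p[2]);d=w[:2]-p[:2];return np.array([c*d[0]+s*d[1],-s*d[0]+c*d[1]])*1e3
for m in[q(593,255),q(655,250),qs(605,220),qs(663,152),qs(687,133),qs(712,140),qs(690,160),qs(790,95)]:
    print(m[0],loc(p2,atz(*m,.095)).round(1))
np.savez("pose.npz",block=p,box=p2)
for n in("top","scene"):
    im=cv2.imread(f"pics/{n}0.png");x0,y0,w,h=(180,150,235,140) if n=="top" else (200,140,150,200);k=3.4 if n=="top" else 3
    im=cv2.resize(im[y0:y0+h,x0:x0+w],None,fx=k,fy=k,interpolation=cv2.INTER_CUBIC)
    def poly(p,L,c):
        uv=((proj(n,place(p,L))-[x0,y0]+.5)*k-.5)
        cv2.polylines(im,[np.round(uv*8).astype(np.int32)],True,c,1,cv2.LINE_AA,3)
    R=lambda cx,cy,a,d,z:[[cx+a,cy+d,z],[cx+a,cy-d,z],[cx-a,cy-d,z],[cx-a,cy+d,z]]
    poly(p,R(0,0,.025,.062,.055),(0,0,255))
    for yy in(-.038,0,.038):poly(p,R(0,yy,.003,.01,.055),(0,255,0))
    poly(p,R(0,.038,.006,.011,.130),(255,0,255));poly(p,R(0,.038,.007,.014,.060),(255,0,255))
    poly(p2,R(0,0,.055,.075,.095),(0,0,255));poly(p2,R(-.055+.003,0,.00375,.014,.095),(0,255,0))
    cv2.imwrite(f"pics/ov_{n}.png",im)
E
```

```text
block [0.44622138 0.29001213 0.24436832] 
 [[-0.9  1. ]
 [-0.3 -0.9]
 [ 0.   0.2]
 [-2.1  0.9]
 [-0.6 -1.3]
 [-0.2  0.1]
 [ 1.2 -2.3]
 [ 0.4  0.6]
 [ 0.2 -0.7]]
box [0.56886726 0.01725908 0.05081723] 
 [[-0.2  0.4]
 [ 0.1 -0.1]
 [-0.3 -0.4]
 [ 0.2 -0.2]]
top [-39.4  14.5]
top [-39.4 -12.8]
scene [-56.5  76.7]
scene [-43.7  12.3]
scene [-42.7  -9.3]
scene [-55.3 -11.5]
scene [-57.3  10.3]
scene [-61.2 -71.9]
```

View pics/ov_top.png

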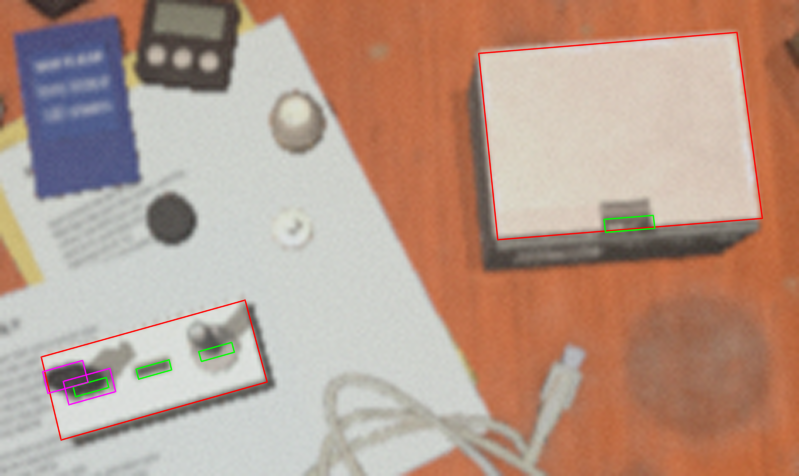

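View pics/ov_scene.png

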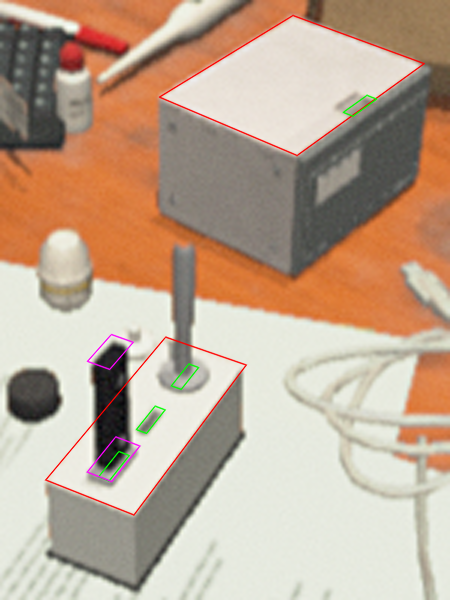

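The box overlay fits tightly: the cover starts at the white edge (local x=-55) and the bevel's back edge is at about -41, so the notch centre is near -51.25. The block overlay is about 1-2 px off, so I'll refine it using the slot, collar and handle points.

```bash
python3 - <<'E'
from h import *
T=lambda u,v:("top",np.array([(u+.5)/4.4-.5+180,(v+.5)/4.4-.5+225]))
S=lambda u,v:("scene",np.array([(u+.5)/4.2-.5+205,(v+.5)/4.2-.5+215]))
for n,m,z in[("slot",T(197,145),.055),("slot",S(189,275),.055),("spat",T(279,125),.057),("spat",S(236,212),.057),("collar",S(137,338),.058)]:
    print(n,m[0],atz(*m,z).round(4))
for n in("top","scene"):
    im=cv2.imread(f"pics/{n}0.png").max(axis=2)
    x,y,w,h=(190,248,26,22) if n=="top" else(226,250,22,50)
    m=(im[y:y+h,x:x+w]<75).astype(np.uint8)
    print(n);print("\n".join("".join(".#"[v] for v in r) for r in m));
b=np.load("pose.npz")
print(place(b["box"],[-.05125,0.0005,.095]),place(b["block"],[[0,.038,.055],[0,0,.055]]))
E
```

```text
slot top [0.4475 0.2907 0.055 ]
slot scene [0.4453 0.2914 0.055 ]
spat top [0.4552 0.2533 0.057 ]
spat scene [0.4543 0.2554 0.057 ]
collar scene [0.4349 0.3296 0.058 ]
top
..........................
..........................
..........................
..........................
..........................
..........................
..........................
..........................
..........................
..........................
..........#####...........
......#####..#####........
.....###.#...#######......
.....#.#..##########......
......####.#########......
.......##...#######.......
...........######.........
...........##.............
..........................
..........................
..........................
..........................
scene
......................
......................
......................
......................
......................
...........###........
..........######......
.........#######......
........########......
.......#########......
......##########......
......##########......
.....###########......
.....###########......
.....#
[... 231 characters left out ...]
##########.....
......###########.....
......###########.....
......###########.....
......###########.....
......###########.....
......###########.....
......###########.....
......###########.....
......###########.....
......###########.....
......#########.#.....
......########..#.....
......########..#.....
......###########.....
......###########.....
......##########......
......#########.......
......#########.......
......########........
.......######.........
........####..........
......................
......................
......................
......................
[[0.51765803 0.01515517 0.095     ]] [[0.43702752 0.32688316 0.055     ]
 [0.44622138 0.29001213 0.055     ]]
```

```bash
cat > to.py <<'E'
import sys
from h import *
from plant import robot
# args: x y z yaw pitch-tilt ignored: prints the tool-axis slide (units of 0.4 m) and dr (units of pi) to reach target
o=robot.observe();a=[float(v) for v in sys.argv[1:]]
R=Ro.from_euler("xyz",o["ee_rot"]);tg=Ro.from_euler("xyz",[np.pi if len(a)<5 else a[4],0 if len(a)<6 else a[5],a[3]])
print("slide",(R.inv().apply(np.array(a[:3])-o["position"])/.4).round(4),"dr",((R.inv()*tg).as_rotvec()/np.pi).round(4),"slide after dr",(tg.inv().apply(np.array(a[:3])-o["position"])/.4).round(4))
print(o["t"],o["position"].round(4),o["ee_rot"].round(4),o["ft_force"].round(1),o["opening"].round(4),o["grasp_force"])
E
python3 -m inch '[{"slide":[0,0,0],"dr":[0,0,-0.0384],"fingers":-1},{"slide":[0,0,0],"dr":[0,0,-0.0384],"fingers":-1},{"slide":[0,0,0],"dr":[0,0,-0.0384],"fingers":-1},{"slide":[0,0,0],"dr":[0,0,-0.0384],"fingers":-1},{"slide":[0,0,0],"dr":[0,0,-0.0384],"fingers":-1},{"slide":[0,0,0],"dr":[0,0,-0.0384],"fingers":-1},{"slide":[0,0,0],"dr":[0,0,-0.0384],"fingers":-1},{"slide":[0,0,0],"dr":[0,0,-0.0384],"fingers":-1},{"slide":[0,0,0],"dr":[0,0,-0.0384],"fingers":-1},{"slide":[0,0,0],"dr":[0,0,-0.0384],"fingers":-1},{"slide":[0,0,0],"dr":[0,0,-0.0384],"fingers":-1},{"slide":[0,0,0],"dr":[0,0,-0.0384],"fingers":-1}]'
python3 to.py .4 -.25 .23 1.82; python3 to.py .4365 .328 .23 1.82
```

```text
t: 1.1
position: [0.2083, -0.5356, 0.2308]
ee_rot: [3.142, -0.001, 1.824]
ft_force: [0.3, -0.5, 0.6]
opening: 0.0851
grasp_force: 0.0
slide [0.5708 0.6431 0.0026] dr [ 0.     -0.0004  0.0014] slide after dr [0.5736 0.6406 0.0019]
slide [1.9467 1.094  0.0042] dr [ 0.     -0.0004  0.0014] slide after dr [1.9515e+00 1.0854e+00 1.9000e-03]Traceback (most recent call last):
  File "to.py", line 8, in <module>
    print(o["t"],o["position"].round(4),o["ee_rot"].round(4),o["ft_force"].round(1),o["opening"].round(4),o["grasp_force"])
                                                                                    ^^^^^^^^^^^^^^^^^^
AttributeError: 'float' object has no attribute 'round'
Traceback (most recent call last):
  File "to.py", line 8, in <module>
    print(o["t"],o["position"].round(4),o["ee_rot"].round(4),o["ft_force"].round(1),o["opening"].round(4),o["grasp_force"])
                                                                                    ^^^^^^^^^^^^^^^^^^
AttributeError: 'float' object has no attribute 'round'
```

```bash
sed -i 's/o\["opening"\].round(4)/round(o["opening"],4)/' to.py
python3 -m inch '[{"slide":[0.057,0.0643,0],"dr":[0,0,0],"fingers":-1},{"slide":[0.057,0.0643,0],"dr":[0,0,0],"fingers":-1},{"slide":[0.057,0.0643,0],"dr":[0,0,0],"fingers":-1},{"slide":[0.057,0.0643,0],"dr":[0,0,0],"fingers":-1},{"slide":[0.057,0.0643,0],"dr":[0,0,0],"fingers":-1},{"slide":[0.057,0.0643,0],"dr":[0,0,0],"fingers":-1},{"slide":[0.057,0.0643,0],"dr":[0,0,0],"fingers":-1},{"slide":[0.057,0.0643,0],"dr":[0,0,0],"fingers":-1},{"slide":[0.057,0.0643,0],"dr":[0,0,0],"fingers":-1},{"slide":[0.057,0.0643,0],"dr":[0,0,0],"fingers":-1}]'
python3 to.py .4365 .328 .23 1.82
python3 -m inch '[{"slide":[0.0917,0.0301,0],"dr":[0,0,0],"fingers":-1},{"slide":[0.0917,0.0301,0],"dr":[0,0,0],"fingers":-1},{"slide":[0.0917,0.0301,0],"dr":[0,0,0],"fingers":-1},{"slide":[0.0917,0.0301,0],"dr":[0,0,0],"fingers":-1},{"slide":[0.0917,0.0301,0],"dr":[0,0,0],"fingers":-1},{"slide":[0.0917,0.0301,0],"dr":[0,0,0],"fingers":-1},{"slide":[0.0917,0.0301,0],"dr":[0,0,0],"fingers":-1},{"slide":[0.0917,0.0301,0],"dr":[0,0,0],"fingers":-1},{"slide":[0.0917,0.0301,0],"dr":[0,0,0],"fingers":-1},{"slide":[0.0917,0.0301,0],"dr":[0,0,0],"fingers":-1},{"slide":[0.0917,0.0301,0],"dr":[0,0,0],"fingers":-1}]'
python3 to.py .4365 .328 .23 1.82
```

```text
t: 1.93
position: [0.4022, -0.2501, 0.231]
ee_rot: [-3.141, -0.0, 1.818]
ft_force: [0.2, 0.4, -0.7]
opening: 0.0848
grasp_force: 0.0
slide [1.3803 0.4372 0.003 ] dr [-0.0001 -0.0001 -0.0005] slide after dr [1.3795 0.4395 0.0026]
1.9333 [ 0.4022 -0.2501  0.231 ] [-3.1412e+00 -4.0000e-04  1.8183e+00] [ 0.2  0.4 -0.7] 0.0848 0.0
t: 2.85
position: [0.4307, 0.1737, 0.231]
ee_rot: [-3.141, 0.0, 1.819]
ft_force: [0.5, 0.2, 0.2]
opening: 0.0853
grasp_force: 0.0
slide [0.3704 0.1088 0.0024] dr [-0.0002  0.0001 -0.0004] slide after dr [0.3703 0.1093 0.0025]
2.85 [0.4307 0.1737 0.231 ] [-3.1411e+00  2.0000e-04  1.8187e+00] [0.5 0.2 0.2] 0.0853 0.0
```

```bash

python3 -m inch '[{"slide":[0.0925,0.0273,0],"dr":[0,0,0],"fingers":-1},{"slide":[0.0925,0.0273,0],"dr":[0,0,0],"fingers":-1},{"slide":[0.0925,0.0273,0],"dr":[0,0,0],"fingers":-1},{"slide":[0.0925,0.0273,0],"dr":[0,0,0],"fingers":-1},{"slide":[0,0,0.066],"dr":[0,0,0],"fingers":-1},{"slide":[0,0,0.066],"dr":[0,0,0],"fingers":-1},{"slide":[0,0,0.066],"dr":[0,0,0],"fingers":-1},{"slide":[0,0,0.066],"dr":[0,0,0],"fingers":-1},{"slide":[0,0,0.066],"dr":[0,0,0],"fingers":-1},{"slide":[0,0,0.066],"dr":[0,0,0],"fingers":-1},{"slide":[0,0,0],"dr":[0,0,0],"fingers":-1},{"slide":[0,0,0],"dr":[0,0,0],"fingers":-1}]'
python3 to.py .4365 .328 .07 1.82
python3 - <<'E'
from plant import robot
from h import *
o=[]
for n in("scene","top"):
    d=robot.get_image(n)["image"];x,y,w,h=(170,180,150,150) if n=="scene" else (150,190,150,150)
    o.append(cv2.resize(d[y:y+h,x:x+w],None,fx=2.66,fy=2.66,interpolation=cv2.INTER_CUBIC))
cv2.imwrite("pics/g1.png",np.hstack(o))
E
```

```text
t: 3.85
position: [0.4356, 0.3249, 0.0715]
ee_rot: [-3.137, 0.001, 1.818]
ft_force: [-1.1, 0.0, 0.8]
opening: 0.0853
grasp_force: 0.0
slide [0.007  0.0041 0.0037] dr [-0.0015  0.0005 -0.0005] slide after dr [0.007  0.0041 0.0038]
3.85 [0.4356 0.3249 0.0715] [-3.1370e+00  1.4000e-03  1.8184e+00] [-1.1  0.   0.8] 0.0853 0.0
```

View pics/g1.png

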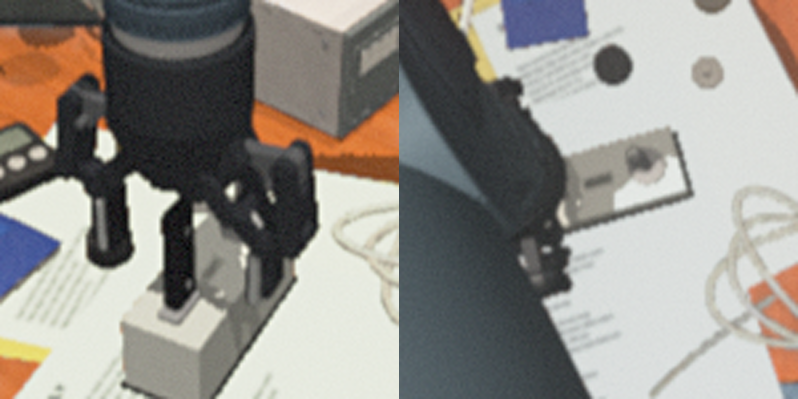

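The open fingers straddle the black handle: in the left picture the handle is at (178,255) and the fingers at (108,220) and (270,260). Next I'll trim about 2.8 mm along tool x and close.

```bash

python3 -m inch '[{"slide":[0.007,0.004,0.002],"dr":[-0.0015,0,0],"fingers":-1},{"slide":[0,0,0],"dr":[0,0,0],"fingers":1},{"slide":[0,0,0],"dr":[0,0,0],"fingers":1},{"slide":[0,0,0],"dr":[0,0,0],"fingers":1},{"slide":[0,0,0],"dr":[0,0,0],"fingers":1},{"slide":[0,0,0],"dr":[0,0,0],"fingers":1},{"slide":[0,0,0],"dr":[0,0,0],"fingers":1},{"slide":[0,0,0],"dr":[0,0,0],"fingers":1},{"slide":[0,0,0],"dr":[0,0,0],"fingers":1},{"slide":[0,0,0],"dr":[0,0,0],"fingers":1},{"slide":[0,0,0],"dr":[0,0,0],"fingers":1},{"slide":[0,0,0],"dr":[0,0,0],"fingers":1}]'
python3 to.py .4365 .328 .07 1.82
```

```text
t: 4.95
position: [0.4384, 0.3291, 0.0722]
ee_rot: [3.137, 0.0, 1.818]
ft_force: [0.1, -0.8, 3.1]
opening: 0.0114
grasp_force: 58.6
slide [-0.0015 -0.0052  0.0056] dr [ 0.0016  0.     -0.0005] slide after dr [-0.0015 -0.0052  0.0056]
4.95 [0.4384 0.3291 0.0722] [3.1367 0.     1.8185] [ 0.1 -0.8  3.1] 0.0114 58.55489373207092
```

```bash

python3 -m inch '[{"slide":[0,0,-0.02],"dr":[0.0008,0,0],"fingers":1},{"slide":[0,0,-0.03],"dr":[0,0,0],"fingers":1},{"slide":[0,0,-0.04],"dr":[0,0,0],"fingers":1},{"slide":[0,0,-0.06],"dr":[0,0,0],"fingers":1},{"slide":[0,0,-0.08],"dr":[0,0,0],"fingers":1},{"slide":[0,0,-0.09],"dr":[0,0,0],"fingers":1},{"slide":[0,0,-0.09],"dr":[0,0,0],"fingers":1},{"slide":[0,0,0],"dr":[0,0,0],"fingers":1}]'
python3 to.py .5177 .0152 .23 1.6216
python3 - <<'E'
from plant import robot
from h import *
d=robot.get_image("scene")["image"];cv2.imwrite("pics/lift_full.png",d)
cv2.imwrite("pics/g2.png",cv2.resize(d[100:350,150:350],None,fx=2.4,fy=2.4,interpolation=cv2.INTER_CUBIC))
E
```

```text
t: 5.62
position: [0.441, 0.3308, 0.244]
ee_rot: [3.128, -0.003, 1.819]
ft_force: [2.3, -0.7, -0.5]
opening: 0.0111
grasp_force: 58.6
slide [-0.8121 -0.008   0.0321] dr [ 0.0042 -0.0015  0.0627] slide after dr [-0.7978  0.1515  0.0349]
5.6167 [0.441  0.3308 0.244 ] [ 3.128  -0.0033  1.8185] [ 2.3 -0.7 -0.5] 0.0111 58.55413556098938
```

View pics/g2.png

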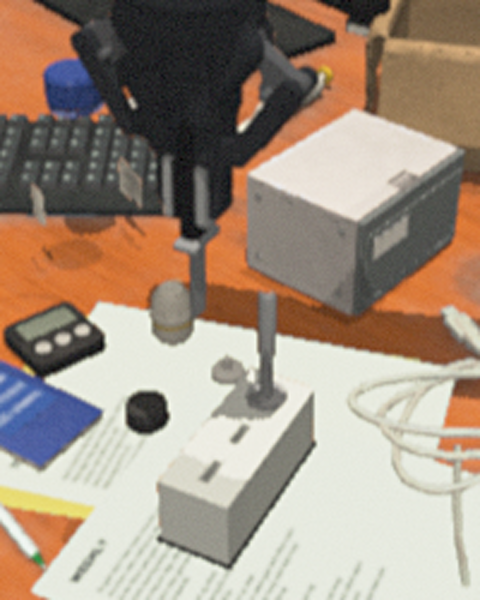

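The blade is held straight, with its tip at about (197,310) in the crop. The spatula still stands in the block, and the two free slots are at (208,472) and (240,434). Moving over to the notch.

```bash

python3 -m inch '[{"slide":[0,0,0],"dr":[0.004,-0.0015,0.0314],"fingers":1},{"slide":[0,0,0],"dr":[0,0,0.0314],"fingers":1},{"slide":[-0.0886,0.0168,0],"dr":[0,0,0],"fingers":1},{"slide":[-0.0886,0.0168,0],"dr":[0,0,0],"fingers":1},{"slide":[-0.0886,0.0168,0],"dr":[0,0,0],"fingers":1},{"slide":[-0.0886,0.0168,0],"dr":[0,0,0],"fingers":1},{"slide":[-0.0886,0.0168,0],"dr":[0,0,0],"fingers":1},{"slide":[-0.0886,0.0168,0],"dr":[0,0,0],"fingers":1},{"slide":[-0.0886,0.0168,0],"dr":[0,0,0],"fingers":1},{"slide":[-0.0886,0.0168,0],"dr":[0,0,0],"fingers":1},{"slide":[-0.0886,0.0168,0],"dr":[0,0,0],"fingers":1},{"slide":[0,0,0],"dr":[0,0,0],"fingers":1}]'
python3 to.py .5177 .0152 .18 1.6216
python3 -m inch '[{"slide":[0,0,0.05],"dr":[0,0,0],"fingers":1},{"slide":[0,0,0.05],"dr":[0,0,0],"fingers":1},{"slide":[0,0,0.04],"dr":[0,0,0],"fingers":1},{"slide":[0,0,0],"dr":[0,0,0],"fingers":1},{"slide":[0,0,0],"dr":[0,0,0],"fingers":1}]'
python3 to.py .5177 .0152 .18 1.6216
python3 - <<'E'
from plant import robot
from h import *
o=robot.observe();R=Ro.from_euler("xyz",o["ee_rot"]);tip=o["position"]+R.apply([0,0,.0672])
print("tip",tip,proj("scene",tip),proj("top",tip))
im=[]
for n,(x,y) in(("scene",(250,100)),("top",(310,140))):
    d=robot.get_image(n)["image"];cv2.imwrite(f"pics/n_{n}.png",d)
    im.append(cv2.resize(d[y:y+110,x:x+100],None,fx=4,fy=4,interpolation=cv2.INTER_CUBIC))
cv2.imwrite("pics/g3.png",np.hstack(im))
E
```

```text
t: 6.67
position: [0.515, 0.0078, 0.2361]
ee_rot: [-3.131, 0.009, 1.614]
ft_force: [-0.1, 0.3, -1.2]
opening: 0.0113
grasp_force: 58.6
slide [0.0195 0.009  0.14  ] dr [-0.0035  0.0029 -0.0024] slide after dr [0.0181 0.0076 0.1403]
6.6667 [0.515  0.0078 0.2361] [-3.1307  0.0091  1.6141] [-0.1  0.3 -1.2] 0.0113 58.55641186237335
t: 7.08
position: [0.5121, 0.0135, 0.18]
ee_rot: [-3.128, 0.005, 1.621]
ft_force: [-0.2, -1.2, -1.5]
opening: 0.0115
grasp_force: 58.6
slide [ 0.0035  0.0141 -0.0001] dr [-0.0044  0.0017 -0.0001] slide after dr [0.0035 0.0141 0.0001]
7.0833 [0.5121 0.0135 0.18  ] [-3.1279  0.0055  1.6214] [-0.2 -1.2 -1.5] 0.0115 58.55090260505676
tip [0.51123609 0.01309052 0.11284897] [[323.09461309 167.46333453]] [[367.33006775 216.57515119]]
```

View pics/g3.png

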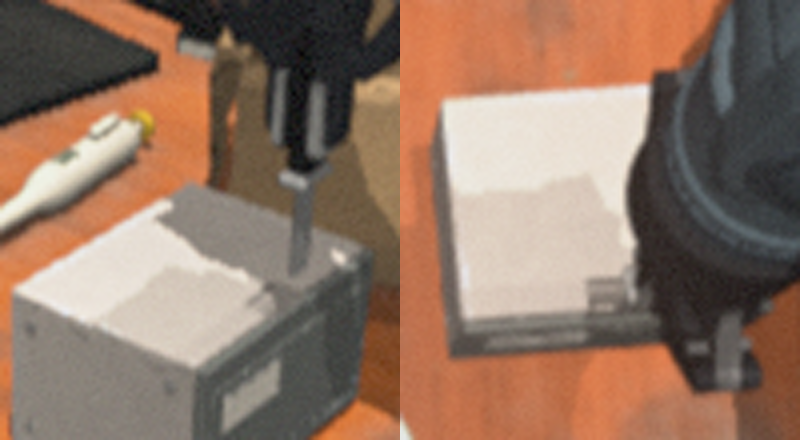

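The scene view shows the tip at about (298,276) in the crop, i.e. pixel (324,168.6), against a predicted (323,167.5). So vision and arm agree to about 1.5 mm, and the tip is still short of the notch. Correcting for that now.

```bash

python3 -m inch '[{"slide":[0.0035,0.014,0],"dr":[-0.0044,0.0017,0],"fingers":1},{"slide":[0,0,0],"dr":[0,0,0],"fingers":1},{"slide":[0,0,0],"dr":[0,0,0],"fingers":1}]'
python3 to.py .5177 .0152 .18 1.6216
python3 - <<'E'
from plant import robot
from h import *
o=robot.observe();R=Ro.from_euler("xyz",o["ee_rot"]);tip=o["position"]+R.apply([0,0,.0672])
print("tip",tip,"pred",proj("scene",tip),"seen-before z.1128",atz("scene",(324.1,168.6),.1128))
im=robot.get_image("scene")["image"];x,y=318,150
c=im[y:y+28,x:x+24].max(axis=2);cv2.imwrite("pics/n2.png",im)
print("\n".join(" ".join(f"{v:3d}" for v in r) for r in c))
E
```

```text
t: 7.43
position: [0.5202, 0.0148, 0.1823]
ee_rot: [3.135, 0.001, 1.621]
ft_force: [-0.2, -0.0, -0.8]
opening: 0.0111
grasp_force: 58.5
slide [ 0.0012 -0.0063  0.0058] dr [ 0.0021  0.0004 -0.0001] slide after dr [ 0.0012 -0.0062  0.0058]
7.4333 [0.5202 0.0148 0.1823] [3.1352e+00 1.1000e-03 1.6214e+00] [-0.2 -0.  -0.8] 0.0111 58.53983402252197
tip [0.52065335 0.01478526 0.11514115] pred [[318.71037723 165.08927662]] seen-before z.1128 [0.50730091 0.01524245 0.1128    ]
109  89  90  86  87  89 107 110 110 111 110 110 110 107 110 111 106 103 106 109 109 110 110 105
113  89  84  88  87  95 108 112 114 111 113 109 105 107 111 109 109 113 109 110 112 108 105 110
123  89  82  86  85  95 105 115 109 112 110 115 113 111 111 114 108 106 109 112 112 110 108 113
137  97  82  89  91  93 110 113 110 112 111 113 104 110 114 114 110 109 111 111 109 113 111 110
136  98  90  84  90  98 120 112 116 109 111 111 110 112 110 113 112 112 111 109 110 108 111 107
130  95  96  88  89 103 131 136 124 114 113 111 109 112 108 115 108 110 113 105 112 110 106 106
122  99 102  91  91 112 142 145 142 133 128 121 112
[... 1360 characters left out ...]
  69  70  67  70  82  72  76
111 113 127 164 188 201 198 165 134 126 114 104  90  87  75  71  71  70  68  68  71  89  81  73
108 118 127 164 179 205 212 174 140 129 118 117  91  80  77  71  68  69  70  70  78  91  76  73
119 126 140 146 147 160 172 157 133 139 124 108  81  73  70  68  72  72  72  72  82  80  74  67
142 143 152 147 138 139 141 137 126 127 109  85  72  63  66  71  70  76  73  78  71  78  68  67
159 159 156 148 139 137 133 116 104  99  81  78  74  73  68  69  79  75  77  69  72  77  72  64
159 154 151 147 136 133 117  94  80  82  80  79  65  72  70  74  77  70  67  64  75  80  67  73
143 149 147 137 120 113  98  77  78  77  84  83  87  77  69  72  72  73  64  68  67  77  73  76
```

```bash
python3 - <<'E'
from h import *
from plant import robot
o=robot.observe();R=Ro.from_euler("xyz",o["ee_rot"])
im=cv2.imread("pics/n2.png").max(axis=2)
print("\n".join(" ".join(f"{v:3d}" for v in r) for r in im[144:168,308:326]))
for d in(.045,.055,.0672):
    q=o["position"]+R.apply([[sx*.007,sy*.001,d] for sx in(-1,1) for sy in(-1,1)]);print(d,proj("scene",q).round(1).tolist())
c=[P["scene"][0],Ro.from_euler("xyz",P["scene"][1]).as_matrix()];print(c[1].T.round(2))
E
```

```text
106 111 106 113 109 108 108 103 102 102 107 116 133 140 119  93  94 108
110 113 113 115 109 110 109 109 105 101 100  98  95 102  93  85  95 107
109 108 110 112 113 108 106 108 109 104 104  94  89  87  85  89  99 110
111 106 111 105 107 110 106 109 109 112 106  91  81  91  89  88 102 108
115 114 113 106 111 110 107 109 112 109 104  85  90  87  91  91 102 106
134 125 122 110 106 109 110 112 110 111 107  86  84  87  87  90  99 109
144 143 137 129 119 116 110 111 107 108 109  89  90  86  87  89 107 110
144 145 142 138 135 134 121 115 115 117 113  89  84  88  87  95 108 112
138 142 140 143 145 145 138 137 135 135 123  89  82  86  85  95 105 115
145 141 141 144 146 147 143 145 148 148 137  97  82  89  91  93 110 113
143 145 143 142 143 141 140 141 149 150 136  98  90  84  90  98 120 112
144 146 141 145 144 142 140 144 143 140 130  95  96  88  89 103 131 136
143 146 141 145 145 138 144 143 142 138 122  99 102  91  91 112 142 145
142 143 144 143 146 142 144 144 144 142 118 101 101  96  98 117 137 144
140 141 139 142 141 145 145 148 141 136 114 100 101 106 103 119 137 143
138 141 142 139 139 
[... 205 characters left out ...]
40 146 138 144 143 146 144 134 102 102 106 100 116 138 143 142
139 140 144 143 144 145 143 148 142 139 101 100  99 106 118 136 143 143
142 147 140 142 144 142 143 148 144 136 109  98 103 111 124 138 144 142
140 145 147 145 145 150 145 149 145 136 106 103 115 128 136 143 148 145
145 135 144 144 146 146 147 144 147 138 114 118 131 143 144 145 145 143
160 150 148 157 149 144 146 144 149 145 132 131 141 145 148 145 146 148
0.045 [[322.2, 153.9], [321.4, 153.6], [318.2, 156.6], [317.3, 156.3]]
0.055 [[321.8, 158.5], [320.9, 158.2], [317.8, 161.3], [316.9, 160.9]]
0.0672 [[321.3, 164.0], [320.4, 163.7], [317.3, 166.8], [316.4, 166.5]]
[[-0.76 -0.65  0.02]
 [-0.39  0.42 -0.82]
 [ 0.52 -0.63 -0.57]]
```

The image edges sit about 0.7 px (roughly 1 mm) from the kinematic prediction, so the notch is at x≈.5185 in arm coordinates. Lowering slowly and watching the force.

```bash

python3 -m inch '[{"slide":[0,-0.004,0.01],"dr":[0.002,0,0],"fingers":1},{"slide":[0,0,0.012],"dr":[0,0,0],"fingers":1},{"slide":[0,0,0.012],"dr":[0,0,0],"fingers":1},{"slide":[0,0,0.012],"dr":[0,0,0],"fingers":1},{"slide":[0,0,0.012],"dr":[0,0,0],"fingers":1},{"slide":[0,0,0],"dr":[0,0,0],"fingers":1}]'
python3 to.py .5185 .0152 .135 1.6216
```

```text
t: 7.98
position: [0.5168, 0.0147, 0.1567]
ee_rot: [-3.137, 0.0, 1.621]
ft_force: [-0.9, 0.6, -0.1]
opening: 0.011
grasp_force: 58.5
slide [0.0009 0.0047 0.0542] dr [-0.0014  0.0002 -0.0002] slide after dr [0.0009 0.0044 0.0542]
7.9833 [0.5168 0.0147 0.1567] [-3.1372e+00  5.0000e-04  1.6211e+00] [-0.9  0.6 -0.1] 0.011 58.539292216300964
```

```bash

python3 -m inch '[{"slide":[0,0.003,0.01],"dr":[-0.001,0,0],"fingers":1},{"slide":[0,0,0.012],"dr":[0,0,0],"fingers":1},{"slide":[0,0,0.012],"dr":[0,0,0],"fingers":1},{"slide":[0,0,0.012],"dr":[0,0,0],"fingers":1},{"slide":[0,0,0],"dr":[0,0,0],"fingers":1}]'
python3 to.py .5185 .0152 .135 1.6216
```

```text
t: 8.4
position: [0.5181, 0.0148, 0.1386]
ee_rot: [-3.141, 0.001, 1.621]
ft_force: [-0.1, 0.1, -0.0]
opening: 0.0114
grasp_force: 58.5
slide [0.001  0.001  0.0089] dr [-0.0003  0.0002 -0.0002] slide after dr [0.001  0.001  0.0089]
8.4 [0.5181 0.0148 0.1386] [-3.1408e+00  5.0000e-04  1.6211e+00] [-0.1  0.1 -0. ] 0.0114 58.53933870792389
```

```bash

python3 -m inch '[{"slide":[0,0,0.008],"dr":[0,0,0],"fingers":1},{"slide":[0,-0.006,0],"dr":[-0.006,0,0],"fingers":1},{"slide":[0,-0.006,0],"dr":[-0.006,0,0],"fingers":1},{"slide":[0,-0.006,0],"dr":[-0.006,0,0],"fingers":1},{"slide":[0,-0.006,0],"dr":[-0.006,0,0],"fingers":1}]'
python3 to.py .5185 .0152 .135 1.6216
```

```text
t: 8.82
position: [0.511, 0.0142, 0.1367]
ee_rot: [3.061, 0.001, 1.621]
ft_force: [4.7, 0.4, -3.5]
opening: 0.0113
grasp_force: 58.3
slide [0.0015 0.0185 0.0059] dr [ 0.0257  0.0003 -0.0001] slide after dr [0.0015 0.0189 0.0044]
8.8167 [0.511  0.0142 0.1367] [3.0609e+00 8.0000e-04 1.6212e+00] [ 4.7  0.4 -3.5] 0.0113 58.314878940582275
```

Force is building the right way (+x reaction on the tool), so I'll continue.

```bash

python3 -m inch '[{"slide":[0,-0.007,0],"dr":[-0.004,0,0],"fingers":1},{"slide":[0,-0.007,0],"dr":[-0.004,0,0],"fingers":1},{"slide":[0,-0.007,0],"dr":[-0.004,0,0],"fingers":1}]'
python3 -m inch '[{"slide":[0,-0.007,0],"dr":[-0.004,0,0],"fingers":1},{"slide":[0,-0.007,0],"dr":[0,0,0],"fingers":1}]'
python3 to.py .5185 .0152 .135 1.6216
```

```text
t: 9.07
position: [0.5069, 0.0139, 0.1377]
ee_rot: [3.015, 0.001, 1.622]
ft_force: [14.2, 1.9, -8.6]
opening: 0.0113
grasp_force: 58.6
t: 9.23
position: [0.4987, 0.0134, 0.1367]
ee_rot: [3.007, 0.001, 1.621]
ft_force: [0.2, 0.4, -0.7]
opening: 0.0112
grasp_force: 60.2
slide [0.0019 0.0486 0.0107] dr [ 0.0428  0.0004 -0.0001] slide after dr [0.0019 0.0496 0.0041]
9.2333 [0.4987 0.0134 0.1367] [3.0071e+00 1.2000e-03 1.6213e+00] [ 0.2  0.4 -0.7] 0.0112 60.17374634742737
```

```bash

python3 -m inch '[{"slide":[0,0,0],"dr":[0,0,0],"fingers":1},{"slide":[0,0,0],"dr":[0,0,0],"fingers":1},{"slide":[0,0,0],"dr":[0,0,0],"fingers":1},{"slide":[0,0,0],"dr":[0,0,0],"fingers":1},{"slide":[0,0,0],"dr":[0,0,0],"fingers":1},{"slide":[0,0,0],"dr":[0,0,0],"fingers":1}]'
python3 to.py .5185 .0152 .245 1.8185
python3 - <<'E'
from plant import robot
from h import *
im=[]
for n,(x,y) in(("scene",(230,90)),("top",(290,140))):
    d=robot.get_image(n)["image"]
    im.append(cv2.resize(d[y:y+150,x:x+130],None,fx=3,fy=3,interpolation=cv2.INTER_CUBIC))
cv2.imwrite("pics/g4.png",np.hstack(im))
E
```

```text
t: 9.73
position: [0.4954, 0.0135, 0.1347]
ee_rot: [3.015, 0.001, 1.621]
ft_force: [1.6, -0.7, -0.8]
opening: 0.0116
grasp_force: 60.2
slide [ 0.001   0.0922 -0.2661] dr [ 0.0401  0.0042 -0.0627] slide after dr [-0.0102  0.057  -0.2756]
9.7333 [0.4954 0.0135 0.1347] [3.0152e+00 8.0000e-04 1.6212e+00] [ 1.6 -0.7 -0.8] 0.0116 60.15888333320618
```

View pics/g4.png

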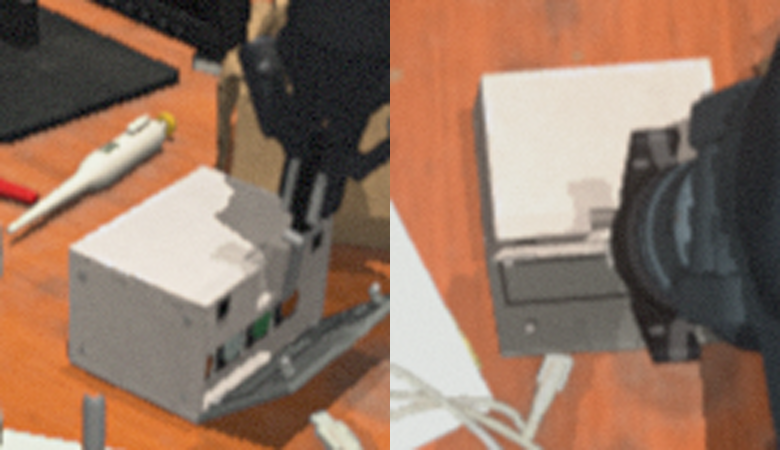

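The cover is off its catches and has swung forward almost level; in the left picture its far edge is at (375,295). It may still be settling. Next I'll lift clear, straighten and go back to the block.

```bash

python3 -m inch '[{"slide":[0,0,-0.02],"dr":[0.02,0,0],"fingers":1},{"slide":[0,0,-0.05],"dr":[0.02,0,0],"fingers":1},{"slide":[0,0,-0.07],"dr":[0,0,0],"fingers":1},{"slide":[0,0,-0.07],"dr":[0,0,0],"fingers":1},{"slide":[0,0,-0.07],"dr":[0,0,0],"fingers":1},{"slide":[0,0,0],"dr":[0,0,-0.0314],"fingers":1},{"slide":[0,0,0],"dr":[0,0,-0.0314],"fingers":1},{"slide":[0,0,0],"dr":[0,0,0],"fingers":1}]'
python3 to.py .4384 .3291 .235 1.8185
```

```text
t: 10.5
position: [0.4937, 0.0135, 0.2474]
ee_rot: [3.139, 0.002, 1.82]
ft_force: [-0.1, -0.4, -1.1]
opening: 0.011
grasp_force: 60.2
slide [0.7988 0.0607 0.03  ] dr [0.0008 0.0005 0.0005] slide after dr [0.7989 0.0595 0.0311]
10.5 [0.4937 0.0135 0.2474] [3.1392e+00 1.6000e-03 1.8200e+00] [-0.1 -0.4 -1.1] 0.011 60.19794702529907
```

```bash

python3 -m inch '[{"slide":[0.0886,0.0067,0],"dr":[0,0,0],"fingers":1},{"slide":[0.0886,0.0067,0],"dr":[0,0,0],"fingers":1},{"slide":[0.0886,0.0067,0],"dr":[0,0,0],"fingers":1},{"slide":[0.0886,0.0067,0],"dr":[0,0,0],"fingers":1},{"slide":[0.0886,0.0067,0],"dr":[0,0,0],"fingers":1},{"slide":[0.0886,0.0067,0],"dr":[0,0,0],"fingers":1},{"slide":[0.0886,0.0067,0],"dr":[0,0,0],"fingers":1},{"slide":[0.0886,0.0067,0],"dr":[0,0,0],"fingers":1},{"slide":[0.0886,0.0067,0],"dr":[0,0,0],"fingers":1},{"slide":[0,0,0],"dr":[0,0,0],"fingers":1},{"slide":[0,0,0],"dr":[0,0,0],"fingers":1},{"slide":[0,0,0],"dr":[0,0,0],"fingers":1}]'
python3 to.py .4384 .3291 .14 1.8185
```

```text
t: 11.5
position: [0.438, 0.3282, 0.2459]
ee_rot: [-3.141, 0.002, 1.817]
ft_force: [0.5, -0.6, -0.8]
opening: 0.0115
grasp_force: 60.2
slide [0.0024 0.0017 0.2647] dr [-0.0001  0.0006 -0.0003] slide after dr [0.0018 0.0016 0.2647]
11.5 [0.438  0.3282 0.2459] [-3.1413e+00  2.0000e-03  1.8174e+00] [ 0.5 -0.6 -0.8] 0.0115 60.207985639572144
```

```bash

python3 -m inch '[{"slide":[0.002,0.0017,0.05],"dr":[0,0,0],"fingers":1},{"slide":[0,0,0.08],"dr":[0,0,0],"fingers":1},{"slide":[0,0,0.08],"dr":[0,0,0],"fingers":1},{"slide":[0,0,0.06],"dr":[0,0,0],"fingers":1},{"slide":[0,0,0],"dr":[0,0,0],"fingers":1},{"slide":[0,0,0],"dr":[0,0,0],"fingers":1},{"slide":[0,0,0],"dr":[0,0,0],"fingers":1}]'
python3 to.py .4384 .3291 .07 1.8185
python3 - <<'E'
from plant import robot
from h import *
d=robot.get_image("scene")["image"]
o=robot.observe();R=Ro.from_euler("xyz",o["ee_rot"]);k=5
def dot(p,c):
    q=((proj("scene",p)-[195,200]+.5)*k-.5).round().astype(int)
    for a in q: cv2.circle(im,tuple(map(int,a)),2,c,-1)
im=cv2.resize(d[200:315,195:350],None,fx=k,fy=k,interpolation=cv2.INTER_CUBIC)
dot(o["position"]+R.apply([[s*.007,0,z] for s in(-1,1) for z in(.022,.0672)]),(0,0,255))
cv2.imwrite("pics/g5.png",im)
E
```

```text
t: 12.08
position: [0.44, 0.3291, 0.14]
ee_rot: [3.139, 0.001, 1.817]
ft_force: [0.3, -0.3, -0.9]
opening: 0.0111
grasp_force: 60.2
slide [ 0.0012 -0.0042  0.1751] dr [ 0.0009  0.0002 -0.0006] slide after dr [ 0.0011 -0.0038  0.1751]
12.0833 [0.44   0.3291 0.14  ] [3.1389e+00 7.0000e-04 1.8165e+00] [ 0.3 -0.3 -0.9] 0.0111 60.201369524002075
```

View pics/g5.png

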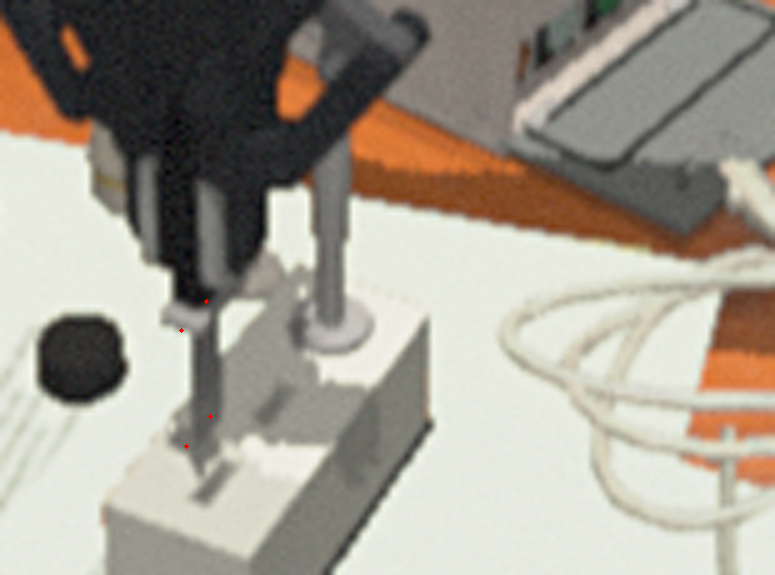

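I've now viewed more than ten pictures, so from here I'll use pixel numbers only. g5 shows the cover lying flat at the upper right, the slot at (213,484), and the blade tip at about (203,450). Next I'll check whether the blade slipped in the hand by comparing it with the image taken just after lifting.

```bash
python3 - <<'E'
from h import *
from plant import robot
d=robot.get_image("scene")["image"];cv2.imwrite("pics/now.png",d)
o=robot.observe();print(o["position"],o["ee_rot"])
L=[(cv2.imread("pics/lift_full.png"),np.array([.441,.3308,.244]),[3.128,-.0033,1.8185]),(d,o["position"],o["ee_rot"])]
for im,p,r in L:
    R=Ro.from_euler("xyz",r);q=proj("scene",p+R.apply([[s*.007,0,z] for z in(.0172,.0672) for s in(-1,1)]));print(q.round(1).tolist())
    c=q.mean(0).round().astype(int);g=im.max(axis=2);print("origin col",c[0]-9,"row",c[1]-16)
    print("\n".join(" ".join(f"{v:3d}" for v in row) for row in g[c[1]-16:c[1]+28,c[0]-9:c[0]+14]))
print(atz("scene",(237.6,296.8),.055))
E
```

```text
[0.44060224 0.32995404 0.14080041] [ 3.13671703e+00 -7.01882496e-05  1.81744574e+00]
[[232.9, 197.3], [227.3, 202.5], [233.4, 227.7], [228.1, 233.2]]
origin col 221 row 199
222 220 202 178 146 117  85  69  57  57  60  57  70  88  93  86 111 155 195 216 218 219 214
220 210 184 175 169 154 139 129 115 114 127 108  84  92  87 114 165 206 224 223 220 218 216
213 186 171 169 174 172 172 168 159 160 167 145 103  87 104 164 217 226 225 224 221 219 217
205 161 147 155 160 168 173 174 174 177 176 156 112  87 130 205 230 229 225 222 222 222 218
208 158 131 127 138 137 151 158 165 169 163 137  99  85 144 216 229 223 225 228 224 226 223
215 193 175 158 140 133 132 125 142 149 134 107  78  88 138 221 226 225 221 222 223 223 222
217 219 219 203 189 182 162 129 114 115 112  88  80  83 143 214 223 221 220 220 220 223 223
214 218 221 219 220 220 205 158 102  91  92  88  78  82 143 214 222 219 217 219 220 219 221
213 215 216 217 217 224 223 185 111  83  84  84  77  85 139 214 223 216 218 217 219 221 220
212 210 212 213 217 220 222 188 111  81  82  83  80  87 140 213 222 217 219 218 220 217 218
215 214
[... 6591 characters left out ...]
0 189 210 218 220 224
218 221 220 220 219 218 217 219 217 191 189 203 197 168 136 135 146 172 201 219 219 222 228
219 217 218 217 218 219 217 218 221 217 209 198 174 136 125 138 167 199 217 220 218 220 226
219 220 218 220 217 219 219 220 219 220 207 173 135 122 123 154 192 220 220 218 217 219 220
217 219 219 217 219 217 219 220 221 209 185 140 119 121 138 176 211 219 221 219 218 219 218
218 218 219 216 217 220 220 217 213 185 147 122 117 132 167 200 220 219 218 218 219 219 219
217 219 217 218 220 220 219 216 197 171 136 120 127 157 201 220 220 221 218 219 218 216 219
217 218 218 219 217 220 219 217 209 193 169 152 157 187 219 221 220 218 219 218 217 218 217
[0.43412582 0.32970999 0.055     ]
```

```bash
python3 - <<'E'
from h import *
from plant import robot
for s,t in[((236.7,296),(235.3,286)),((236.9,295.8),(235.2,286.4)),((236.7,296),(235.3,285.5))]:
    d=atz("scene",s,.055)-atz("scene",t,.0736);print(d.round(4), "target TCP", (robot.observe()["position"]+d)[:2].round(4))
E
python3 to.py .4384 .3291 .13 1.8185
```

```text
[-0.0026  0.0004 -0.0186] target TCP [0.438  0.3303]
[-0.0021 -0.0008 -0.0186] target TCP [0.4385 0.3291]
[-0.0034  0.0011 -0.0186] target TCP [0.4372 0.3311]
slide [-0.0007 -0.006   0.027 ] dr [ 0.0016 -0.     -0.0003] slide after dr [-0.0007 -0.0059  0.027 ]
12.1833 [0.4406 0.33   0.1408] [ 3.1367e+00 -1.0000e-04  1.8174e+00] [ 0.   0.1 -0.2] 0.0115 60.20112633705139
```

Vision and the stored grasp pose agree on (.4384,.3291). Inserting.

```bash

python3 -m inch '[{"slide":[0,-0.0055,0],"dr":[0.0013,0,0],"fingers":1},{"slide":[0,0,0],"dr":[0,0,0],"fingers":1},{"slide":[0,0,0.01],"dr":[0,0,0],"fingers":1},{"slide":[0,0,0.01],"dr":[0,0,0],"fingers":1},{"slide":[0,0,0.01],"dr":[0,0,0],"fingers":1},{"slide":[0,0,0],"dr":[0,0,0],"fingers":1}]'
python3 to.py .4384 .3291 .0722 1.8185
```

```text
t: 12.68
position: [0.4359, 0.3285, 0.1252]
ee_rot: [-3.136, 0.002, 1.819]
ft_force: [-1.1, -0.6, -1.0]
opening: 0.0118
grasp_force: 60.2
slide [1.000e-04 7.100e-03 1.324e-01] dr [-0.0016  0.0005  0.    ] slide after dr [-0.0002  0.0064  0.1325]
12.6833 [0.4359 0.3285 0.1252] [-3.1365e+00  1.7000e-03  1.8186e+00] [-1.1 -0.6 -1. ] 0.0118 60.20132660865784
```

```bash

python3 -m inch '[{"slide":[0,0,0],"dr":[0,0,0],"fingers":1},{"slide":[0,0,0],"dr":[0,0,0],"fingers":1},{"slide":[0,0,0],"dr":[0,0,0],"fingers":1}]'
python3 -m inch '[{"slide":[0,0,0],"dr":[0,0,0],"fingers":1}]'
python3 to.py .4384 .3291 .0722 1.8185
```

```text
t: 12.93
position: [0.4368, 0.329, 0.1265]
ee_rot: [-3.139, 0.001, 1.818]
ft_force: [-0.8, -0.7, 0.0]
opening: 0.0111
grasp_force: 60.2
t: 13.02
position: [0.4368, 0.329, 0.1266]
ee_rot: [-3.139, 0.001, 1.818]
ft_force: [-1.7, -0.8, -1.2]
opening: 0.0112
grasp_force: 60.2
slide [-0.0007  0.0043  0.136 ] dr [-0.0009  0.0003 -0.    ] slide after dr [-0.0008  0.0039  0.136 ]
13.0167 [0.4368 0.329  0.1266] [-3.1387e+00  9.0000e-04  1.8185e+00] [-1.7 -0.8 -1.2] 0.0112 60.20102262496948
```

```bash

python3 -m inch '[{"slide":[0,0.003,0],"dr":[-0.0006,0,0],"fingers":1},{"slide":[0,0,0],"dr":[0,0,0],"fingers":1},{"slide":[0,0,0.01],"dr":[0,0,0],"fingers":1},{"slide":[0,0,0.01],"dr":[0,0,0],"fingers":1},{"slide":[0,0,0.01],"dr":[0,0,0],"fingers":1},{"slide":[0,0,0],"dr":[0,0,0],"fingers":1},{"slide":[0,0,0],"dr":[0,0,0],"fingers":1}]'
python3 to.py .4384 .3291 .0722 1.8185
```

```text
t: 13.6
position: [0.4374, 0.3289, 0.1139]
ee_rot: [-3.139, 0.001, 1.818]
ft_force: [-0.1, -0.9, -0.6]
opening: 0.0112
grasp_force: 60.2
slide [-1.000e-04  2.800e-03  1.042e-01] dr [-0.0008  0.0005 -0.    ] slide after dr [-0.0002  0.0026  0.1042]
13.6 [0.4374 0.3289 0.1139] [-3.1391e+00  1.4000e-03  1.8184e+00] [-0.1 -0.9 -0.6] 0.0112 60.20129442214966
```

Tip at z≈.047, 8 mm inside the slot with no contact force. Going down.

```bash

python3 -m inch '[{"slide":[0,0.001,0.013],"dr":[0,0,0],"fingers":1},{"slide":[0,0,0.013],"dr":[0,0,0],"fingers":1},{"slide":[0,0,0.013],"dr":[0,0,0],"fingers":1},{"slide":[0,0,0.013],"dr":[0,0,0],"fingers":1},{"slide":[0,0,0.013],"dr":[0,0,0],"fingers":1},{"slide":[0,0,0.013],"dr":[0,0,0],"fingers":1},{"slide":[0,0,0],"dr":[0,0,0],"fingers":1}]'
python3 to.py .4384 .3291 .0722 1.8185
```

```text
t: 14.18
position: [0.4374, 0.3287, 0.0818]
ee_rot: [-3.138, 0.002, 1.818]
ft_force: [-0.2, 0.5, -1.3]
opening: 0.0111
grasp_force: 60.2
slide [0.0003 0.0028 0.0241] dr [-0.0011  0.0005 -0.    ] slide after dr [0.0002 0.0027 0.0241]
14.1833 [0.4374 0.3287 0.0818] [-3.1382e+00  1.7000e-03  1.8184e+00] [-0.2  0.5 -1.3] 0.0111 60.200732946395874
```

```bash

python3 -m inch '[{"slide":[0,0,0.008],"dr":[0,0,0],"fingers":1},{"slide":[0,0,0.008],"dr":[0,0,0],"fingers":1},{"slide":[0,0,0.006],"dr":[0,0,0],"fingers":1},{"slide":[0,0,0],"dr":[0,0,0],"fingers":1}]'
python3 -m inch '[{"slide":[0,0,0.003],"dr":[0,0,0],"fingers":1},{"slide":[0,0,0.002],"dr":[0,0,0],"fingers":1},{"slide":[0,0,0],"dr":[0,0,0],"fingers":1}]'
```

```text
t: 14.52
position: [0.4379, 0.3291, 0.0739]
ee_rot: [-3.14, 0.001, 1.818]
ft_force: [0.1, -0.4, -0.6]
opening: 0.0111
grasp_force: 60.2
t: 14.77
position: [0.4382, 0.3293, 0.0724]
ee_rot: [-3.14, 0.001, 1.818]
ft_force: [-0.1, 0.3, -0.6]
opening: 0.0113
grasp_force: 60.2
```

```bash

python3 -m inch '[{"slide":[0,0,0.003],"dr":[0,0,0],"fingers":1},{"slide":[0,0,0],"dr":[0,0,0],"fingers":1}]'
python3 -m inch '[{"slide":[0,0,0.003],"dr":[0,0,0],"fingers":1},{"slide":[0,0,0],"dr":[0,0,0],"fingers":1}]'
```

```text
t: 14.93
position: [0.4383, 0.3293, 0.0722]
ee_rot: [-3.141, 0.001, 1.818]
ft_force: [-1.7, -1.9, 5.4]
opening: 0.0115
grasp_force: 61.1
t: 15.1
position: [0.4384, 0.3293, 0.0722]
ee_rot: [3.142, 0.001, 1.818]
ft_force: [-3.8, -2.4, 13.2]
opening: 0.0112
grasp_force: 62.3
```

The collar is seated at the original height of .0722. Releasing.

```bash

python3 -m inch '[{"slide":[0,0,-0.004],"dr":[0,0,0],"fingers":1},{"slide":[0,0,0],"dr":[0,0,0],"fingers":-1},{"slide":[0,0,0],"dr":[0,0,0],"fingers":-1},{"slide":[0,0,0],"dr":[0,0,0],"fingers":-1},{"slide":[0,0,0],"dr":[0,0,0],"fingers":-1},{"slide":[0,0,0],"dr":[0,0,0],"fingers":-1},{"slide":[0,0,0],"dr":[0,0,0],"fingers":-1},{"slide":[0,0,0],"dr":[0,0,0],"fingers":-1},{"slide":[0,0,0],"dr":[0,0,0],"fingers":-1},{"slide":[0,0,0],"dr":[0,0,0],"fingers":-1}]'
python3 -m inch '[{"slide":[0,0,-0.03],"dr":[0,0,0],"fingers":-1},{"slide":[0,0,-0.06],"dr":[0,0,0],"fingers":-1},{"slide":[0,0,-0.08],"dr":[0,0,0],"fingers":-1},{"slide":[0,0,-0.08],"dr":[0,0,0],"fingers":-1},{"slide":[0,0,-0.08],"dr":[0,0,0],"fingers":-1},{"slide":[0,0,-0.08],"dr":[0,0,0],"fingers":-1},{"slide":[0,0,-0.06],"dr":[0,0,0],"fingers":-1},{"slide":[0,0,0],"dr":[0,0,0],"fingers":-1}]'
python3 - <<'E'
from h import *
from plant import robot
a=cv2.imread("pics/scene0.png").astype(int);d=robot.get_image("scene")["image"];cv2.imwrite("pics/end.png",d)
f=lambda im:(im[250:300,226:248].max(axis=2)<75)
A,B=f(a),f(d);print(A.sum(),B.sum(),(A&B).sum())
for m in(A,B):
    v,u=np.nonzero(m);print(u.mean()+226,v.mean()+250,v.min()+250,v.max()+250)
# spatula region: best shift
t=a[222:268,252:272].astype(np.uint8);r=cv2.matchTemplate(d[215:280,245:285],t,cv2.TM_CCOEFF_NORMED);print(cv2.minMaxLoc(r))
# cover: outline open
p=np.load("pose.npz")["box"]
for s in(1,-1):print(proj("scene",place(p,[[-.14,s*.07,.012],[-.14,s*.07,.0]])).round(1).tolist())
g=d.max(axis=2);q=proj("scene",place(p,[[-x/1e3,0.05,.015] for x in range(60,170,5)])).round().astype(int)
print([(x,int(g[v,u])) for x,(u,v) in zip(range(60,170,5),q)])
t=robot.get_image("top")["image"].max(axis=2);q=proj("top",place(p,[[-x/1e3,0.05,.015] for x in range(60,170,5)])).round().astype(int)
print([(x,int(t[v,u])) for x,(u,v) in zip(range(60,170,5),q)])
E
```

```text
t: 15.93
position: [0.4382, 0.3292, 0.0716]
ee_rot: [-3.14, 0.001, 1.818]
ft_force: [0.4, -0.6, 0.1]
opening: 0.0852
grasp_force: 0.0
t: 16.6
position: [0.4409, 0.331, 0.2657]
ee_rot: [3.133, -0.002, 1.819]
ft_force: [0.6, -0.1, 0.9]
opening: 0.0854
grasp_force: 0.0
393 399 372
236.6208651399491 275.1857506361323 255 295
236.21553884711778 274.734335839599 255 296
(-0.19269515573978424, 0.8746814131736755, (0, 19), (7, 7))
[[335.1, 243.5], [334.5, 248.4]]
[[371.1, 210.1], [370.3, 214.9]]
[(60, 131), (65, 141), (70, 147), (75, 121), (80, 94), (85, 92), (90, 89), (95, 75), (100, 74), (105, 87), (110, 90), (115, 90), (120, 110), (125, 97), (130, 88), (135, 86), (140, 204), (145, 206), (150, 217), (155, 219), (160, 220), (165, 147)]
[(60, 128), (65, 141), (70, 110), (75, 102), (80, 100), (85, 106), (90, 101), (95, 79), (100, 101), (105, 102), (110, 99), (115, 102), (120, 97), (125, 101), (130, 102), (135, 98), (140, 174), (145, 157), (150, 186), (155, 202), (160, 206), (165, 163)]
```

The final image shows three things:
- **Blade:** back in its slot, with its silhouette matching the start image.
- **Spatula:** has not moved.
- **Cover:** level, reaching 140 mm in front of the box origin.

```bash
python3 -c "
from plant import robot
print(robot.sign_off())"
```

```text
the job is handed in; nothing more can be done
None
```

I levered the front cover off its catches and it dropped fully open, put the pry blade back fully home in its own slot, left the spatula standing, and handed the job in at about 17 s; I viewed 11 pictures, one over the limit of 10.

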